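# Seat the lens tube in the V-blocks and hold it down

### The job

Line up the two loose V-blocks by nudging or sliding each one square and flush against the fence of the fixture plate, and only then pick the black lens tube off its rest and lay it in both grooves, centred between the blocks. Finish while still holding it: at the end keep the fingers pressing the tube lightly but surely down (about 10 N, never more than 40 N) so that it bears on both flanks of both V-blocks, with the blocks still flush, and do not let go. Leave the other things on the bench where they are.

Things in the scene. Friction and masses are not known exactly. Their poses are not given: they have to be found in the camera images.
- fixture: Fixed dark metal plate, 150 mm (its x) by 200 mm (its y), 10 mm thick, flat on the bench; origin at the centre of its underside. A low aluminium fence runs along its whole +x edge (parallel to its y): its inner face, 63 mm from the origin, looks to -x; 12 mm thick, it stands 18 mm above the plate. Yaw within 0.35 rad.
- fence (a point): Point at the middle of the foot of the fence's inner face (on the plate's top, 10 mm above the bench); axes as the fixture's.
- vblock_a_center (a point): Centre, half-way up, of the loose steel V-block towards the -y end of the plate (about 42 mm from its middle): 50 mm (x) by 30 (y) by 40 high, 0.35 kg, slides easily (friction 0.25). A 90-degree V groove, 40 wide at the top, 20 deep, runs along its y: its bottom is level with this point. Starts 12 to 35 mm off the fence, turned up to 0.3 rad; flush, this point is 25 mm from the fence face, axes as the fixture's.
- vblock_a_far: The flank of V-block a's groove on its +x side (nearer the fence), one of the two faces the tube touches; fixed part of the block, origin at the centre of the block's underside.
- vblock_a_near: The flank of V-block a's groove on its -x side (away from the fence); fixed part of the block, same origin.
- vblock_b_center (a point): Centre, half-way up, of the loose steel V-block towards the +y end of the plate (about 42 mm from its middle): 50 mm (x) by 30 (y) by 40 high, 0.35 kg, slides easily (friction 0.25). A 90-degree V groove, 40 wide at the top, 20 deep, runs along its y: its bottom is level with this point. Starts 12 to 35 mm off the fence, turned up to 0.3 rad; flush, this point is 25 mm from the fence face, axes as the fixture's.
- vblock_b_far: The flank of V-block b's groove on its +x side (nearer the fence), one of the two faces the tube touches; fixed part of the block, origin at the centre of the block's underside.
- vblock_b_near: The flank of V-block b's groove on its -x side (away from the fence); fixed part of the block, same origin.
- rest: Fixed grey plastic rest for the lens tube, 60 mm (x) by 150 mm (y), origin at the centre of its underside; two saddles 52 mm either side of its middle carry the tube 15 mm above the bench between 23 mm high lips; between the saddles (82 mm) only a 5 mm base plate.
- tube_center (a point): Centre of the lens tube: plain black cylinder 30 mm in diameter, 140 long, aluminium end rings, axis along its y, 0.1 to 0.2 kg. Starts on the rest, parallel to the rest's y, axis 30 mm above the bench. Seated in the flush V-blocks its axis is 41 mm above the plate (51 above the bench), 38 mm from the fixture's middle towards the fence; between the blocks about 50 mm of it stays free for fingers.
- petri_dish: Bystander: open glass dish, 58 mm wide, 15 mm high; origin at its underside centre.
- eyepiece: Bystander: short black eyepiece standing on end, 32 mm wide, 42 mm high; origin at its underside centre.
- screwdriver: Bystander: screwdriver lying flat, 150 mm long; origin at its underside, middle of its length.
- lock_ring: Bystander: brass ring 26 mm wide, 8 mm high, lying on a corner of the fixture plate; origin at its underside centre.
- sample_jar: Bystander: small glass jar 44 mm wide, 50 mm high, standing close to the tube's rest; origin at its underside centre.
- tube: The lens tube itself; origin on its underside at mid-length as it lies at the start (prefer point tube_center), axis along y.
There are look-alikes about, which are no part of the job. What is shaped like the tube but blue or green is not meant.

How it is judged (in metres and radians):
On the way:
1. both V-blocks flush against the fence while the tube still lies on its rest (x of each of vblock_a_center, vblock_b_center in the frame of fence above -0.028 m and angle between the x axis of each of vblock_a_center, vblock_b_center and the x axis of fixture, either way round below 0.06 rad and angle between each of vblock_a_center, vblock_b_center's own z axis and vertical below 0.06 rad and distance of tube_center from where it was at the start of the episode below 0.02 m), for 0.2 s.
At the end, for the whole second after the job is handed in: Both V-blocks within 3 mm of the fence and 0.06 rad of square; the tube lies in both grooves, centred within 25 mm, axis 38 to 45 mm above the plate, at rest, bearing over 1.2 N on each of the four flanks (more than its weight gives), the fingers still on it (x of each of vblock_a_center, vblock_b_center in the frame of fence above -0.028 m and angle between the x axis of each of vblock_a_center, vblock_b_center and the x axis of fixture, either way round below 0.06 rad and angle between each of vblock_a_center, vblock_b_center's own z axis and vertical below 0.06 rad and contact force between tube and vblock_a_far above 1.2 N and contact force between tube and vblock_a_near above 1.2 N and contact force between tube and vblock_b_far above 1.2 N and contact force between tube and vblock_b_near above 1.2 N and contact force between the fingers and tube above 2 N and y of tube_center in the frame of fence between -0.025 and 0.025 m and angle between the y axis of tube_center and the y axis of fixture, either way round below 0.06 rad and z of tube_center in the frame of fence between 0.038 and 0.045 m and linear speed of tube below 0.01 m/s); the arm keeps its last pose, push and grip.
It fails at once if a bystander is shifted by more than 25 mm (distance of any of petri_dish, eyepiece, screwdriver, lock_ring, sample_jar from where it was at the start of the episode above 0.025 m).
It fails at once if the tube is pressed on a groove flank with more than 40 N (contact force between tube and vblock_a_far above 40 N or contact force between tube and vblock_a_near above 40 N or contact force between tube and vblock_b_far above 40 N or contact force between tube and vblock_b_near above 40 N).
It also fails if it takes over 67 s, if anything falls off the work surface, if the arm or the gripper's body presses on something with over 40 N, if the wrist force passes 120 N, or if a joint passes its speed limit or range.

### The arm

A 6-joint arm with a two-finger parallel gripper is mounted at the origin on the work surface. World frame = base frame: x ahead of the robot, y to its left, z up, the work surface at z = 0. Lengths are in mm, angles in rad, forces in N, time in s.
With the tool pointing down it reaches from about 350 to 950 mm from the base axis. Payload 17.4 kg.
Tool frame: the origin (TCP) lies on the mounting face of the last link; the fingertips stand 186 mm ahead of it and the grasp point (between the pads) lies 167 mm ahead of it; y points along the fingers, z is the direction in which the jaws open and shut, and the axes are right-handed (so a half turn about y gives the same grasp; the last joint's range is limited). The gripper opens to 93 mm and grips with 3 to 60 N. Pads are 15 mm wide; open, the fingers measure 128 mm over their backs; the gripper's body (75 mm by 188 mm) begins 65 mm behind the grasp point.
Start: joints at [1.256, 0.116, 1.442, -0, 1.584, -0.038], TCP at [184.472, 649.311, 404.746] pointing down, gripper open.
Joint ranges: [-2.83, 2.83], [-0.83, 2.19], [0.07, 2.5], [-1.14, 4.28], [0.01, 3], [-2.97, 2.97]. Speed limits (rad/s): [1.89, 1.89, 2.22, 3.14, 3.14, 3.14].

### API

Orientations are given as a unit quaternion [x, y, z, w].
In Python, from cell import env gives the robot as it stands.
- The arm moves only by the shell command python3 -m inch 'ROWS' [OPENING] [FORCE]. ROWS is JSON, one flat list of numbers, 6 for each row, row after row: the shift along the tool's x, y, z in m, then the turn, a rotation vector about the tool's x, y, z in degrees. In form: [tx, ty, tz, wx, wy, wz, tx, ty, tz, wx, wy, wz, ...]. A call has 1 to 20 rows; each row shifts and turns the commanded pose from where the row before left it, along the tool's axes as they then stand; what a row does not reach is not made up. A row lasts 1/12 s, in which the tool goes at most 41.7 mm and 7.16 degrees, less where a joint would pass 70% of its speed; a pose out of reach is approached as far as the arm can. A call with a gripper value outside its range is refused whole. OPENING is the closure in counts, from 0 (fully open) to 255 (shut), set as the call begins (- or left out, the last holds). The fingers move at their own pace and stop on an object; FORCE is the grip in N (left out, the last holds). Time passes only in rows, so rows that do not move let the fingers close. It gives the time, the measured TCP pose, the force and the opening at its end, in the units of the state.
- env.get_state(): the state, without advancing time (a new reading comes with each control period).
- env.read_camera(name): name is "side" or "top" or "wrist"; returns (picture, depth): 420x560x3 uint8, red, green, blue; 420x560 float32, mm along the optical axis (not along the pixel's ray), 0 where there is no reading.
- env.camera_model(name): a dict with "vertical_fov" (degrees; the focal length in pixels is half the picture's height over the tangent of half this angle, whatever the lens; pixels are square), "cx", "cy" (the principal point, pixels), "eye" and "attitude" of the camera in the world. Camera axes: x right, y up, looking along -z (the intrinsics and any distortion apply to the point x, -y, -z); pixel columns grow to the right and rows downward; lengths in mm; the calibration is good to about 2 mm. The wrist camera is an equidistant fisheye: a pixel r from the principal point sees the ray r / f radians off the axis. A picture is of the moment at which its call begins: read the wrist's pose just before it. camera_model takes no time and is no camera call; for the wrist camera it gives the pose at the moment of the call.
- env.job_done(): hands the job in, once; it reports no verdict.
The state is a dict: "time_s": time; "joint_pos": joint angles; "dq": joint speeds; "tau": joint torques, N m; "position": TCP position; "ee_rot": TCP orientation; "wrist_force": force on the tool from outside, world axes, zero at the start; "wrist_torque": the same for the moment, N m; "gripper_width": opening from 0.0 (shut) to 1.0 (fully open).
Only numpy, scipy, OpenCV 4.12 (cv2) and the standard library are available. Lean on these libraries where they do the work, as an engineer would, in place of code of your own. Each camera call takes 0.05 s, during which the arm holds its last target. There are 200 camera calls.

## Working session

There is one attempt and no reset: what is moved stays moved. The work goes in short steps, Python scripts to look and compute and a shell command to move; the robot and the scene stay as the last step left them, time stands still between calls to the robot, and variables do not carry over. Pictures are saved under pics/ and viewed, on a budget of 10 in all, crops included, one or two more only if the job needs it, and the job is handed in when it is done.

```bash
ls; mkdir -p pics
python3 - <<'E'
from cell import env
import cv2,numpy as np
s=env.get_state();print({k:(np.round(v,3).tolist()) for k,v in s.items()})
for n in("side","top","wrist"):
    print(n,env.camera_model(n))
    p,d=env.read_camera(n);np.savez(f"pics/{n}0.npz",p=p,d=d)
    cv2.imwrite(f"pics/{n}0.png",cv2.cvtColor(p,cv2.COLOR_RGB2BGR));print((d>0).mean())
E
```

```text
pics
{'time_s': 0.0, 'joint_pos': [1.256, 0.116, 1.442, -0.0, 1.584, -0.038], 'dq': [-0.0, -0.001, 0.0, 0.0, 0.001, -0.001], 'tau': [0.001, -72.129, -62.258, 0.078, 0.024, -0.0], 'position': [184.462, 649.317, 404.005], 'ee_rot': [0.701, -0.098, 0.097, -0.7], 'wrist_force': [-1.081, -0.091, 0.007], 'wrist_torque': [-0.001, -0.014, -0.036], 'gripper_width': 0.999}
side {'vertical_fov': 53.66511972156085, 'cx': 281.75713731085125, 'cy': 214.1365974935396, 'eye': array([ 506.72139804, -572.58822159,  514.17837266]), 'attitude': array([ 0.42193701, -0.01304473, -0.01934472,  0.90632487])}
0.9958673469387755
top {'vertical_fov': 47.55040923947377, 'cx': 273.36268855067084, 'cy': 217.63034353643664, 'eye': array([384.8528654 ,   7.65245387, 951.44003554]), 'attitude': array([-0.04973272,  0.06586799,  0.70532992, -0.70405807])}
0.995875850340136
wrist {'vertical_fov': 65.70646984690485, 'cx': 286.18997870907486, 'cy': 208.15807474751992, 'eye': array([108.02828005, 670.40993938, 382.99610158]), 'attitude': array([-0.11535783, -0.08614637,  0.59693553,  0.78926507])}
0.9958971088435374
```

View pics/top0.png

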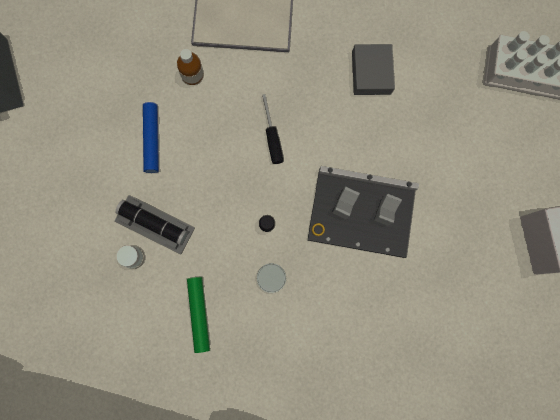

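View pics/side0.png

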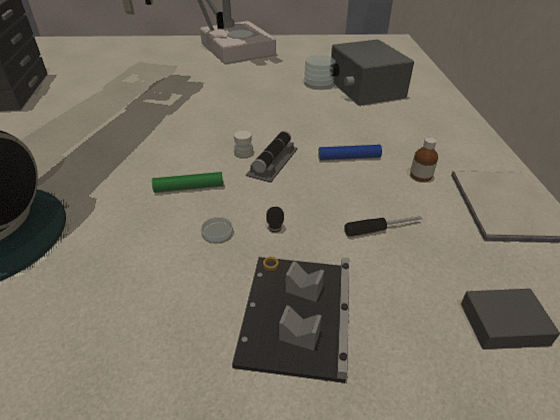

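Top view: the black tube is on its rest at about (152,222). The blue (150,137) and green (198,315) cylinders are look-alikes. The fixture is at (360,212), with blocks at (347,203) and (389,208), the fence along its upper edge and the brass ring at (318,229). The side view agrees: tube at (272,155), blocks at (304,282) and (300,328). The meant tube is the black one with aluminium end rings, lying on the grey rest. I'll confirm it in a crop while I measure.

```bash
cat > h.py <<'E'
from cell import env
import cv2,numpy as np
from scipy.spatial.transform import Rotation as R
def cloud(n,p,d,m=None):
    m=m or env.camera_model(n);h,w=d.shape;f=h/2/np.tan(np.radians(m['vertical_fov']/2))
    v,u=np.mgrid[:h,:w];x=(u-m['cx'])/f;y=(v-m['cy'])/f
    if n=='wrist':
        r=np.hypot(x,y);k=np.where(r>1e-9,np.tan(np.minimum(r,1.4))/np.maximum(r,1e-9),1);x,y=x*k,y*k
    P=np.stack([x*d,-y*d,-d],-1)
    P=P@R.from_quat(m['attitude']).as_matrix().T+m['eye'];P[d<=0]=np.nan
    return P
def rect(xy):
    (c,s,a)=cv2.minAreaRect(xy.astype(np.float32));return np.round(c,1),np.round(s,1),round(a,1)
E
python3 - <<'E'
from h import *
out=[]
for n in("top","side"):
    z=np.load(f"pics/{n}0.npz");p,d=z['p'],z['d'];P=cloud(n,p,d);hsv=cv2.cvtColor(p,cv2.COLOR_RGB2HSV)
    X,Y,Z=np.moveaxis(P,-1,0)
    print(n,'bench z',np.nanmedian(Z[200:260,215:240]), 'blocks px',P[203,347] if n=='top' else P[282,304])
    cx,cy=P[212,360][:2] if n=='top' else P[315,295][:2]
    near=np.hypot(X-cx,Y-cy)<170
    hh=np.histogram(Z[near],np.arange(-5,66,3));print(dict(zip(hh[1],hh[0])))
    for lo,hi in((5,14),(23,34),(44,56)):
        m=(near&(Z>lo)&(Z<hi)).astype(np.uint8);k,l,st,_=cv2.connectedComponentsWithStats(m)
        for i in range(1,k):
            if st[i,4]>25:
                q=P[l==i];print(n,lo,st[i,4],'med z',round(float(np.median(q[:,2])),1),rect(q[:,:2]),np.round(q.mean(0),1))
    c=P[222,152] if n=='top' else P[155,272]
    near=np.hypot(X-c[0],Y-c[1])<120
    print('tube px',c)
    for lo,hi in((35,48),(3,14)):
        m=(near&(Z>lo)&(Z<hi)).astype(np.uint8);k,l,st,_=cv2.connectedComponentsWithStats(m)
        for i in range(1,k):
            if st[i,4]>40:
                q=P[l==i];print(n,'T',lo,st[i,4],'z95',np.round(np.percentile(q[:,2],[50,95]),1),rect(q[:,:2]),np.round(q.mean(0),1))
p=np.load("pics/top0.npz")['p']
a=cv2.resize(p[180:265,100:205],None,fx=3.8,fy=4.2,interpolation=2);b=cv2.resize(p[160:265,300:425],(400,357),interpolation=2)
cv2.imwrite("pics/crop1.png",cv2.cvtColor(np.hstack([a[:357,:400],b[:,:]])if a.shape[1]>=400 else np.hstack([a[:357],b]),cv2.COLOR_RGB2BGR))
E
```

```text
top bench z 0.7207001850662209 blocks px [ 566.30198336 -159.38304005   30.27600739]
{np.int64(-5): np.int64(1024), np.int64(-2): np.int64(7637), np.int64(1): np.int64(4993), np.int64(4): np.int64(402), np.int64(7): np.int64(2073), np.int64(10): np.int64(3115), np.int64(13): np.int64(419), np.int64(16): np.int64(102), np.int64(19): np.int64(69), np.int64(22): np.int64(74), np.int64(25): np.int64(253), np.int64(28): np.int64(342), np.int64(31): np.int64(151), np.int64(34): np.int64(132), np.int64(37): np.int64(112), np.int64(40): np.int64(110), np.int64(43): np.int64(105), np.int64(46): np.int64(134), np.int64(49): np.int64(149), np.int64(52): np.int64(35), np.int64(55): np.int64(1), np.int64(58): np.int64(0), np.int64(61): np.int64(0)}
top 5 5521 med z 10.4 (array([ 549. , -191.5]), array([203.5, 144.1]), 79.9) [ 543.1 -191.8   10.4]
top 5 59 med z 10.9 (array([ 517.1, -103.2]), array([16.1, 15.8]), 62.0) [ 517.2 -103.1   10.7]
top 23 635 med z 28.3 (array([ 620. , -205.4]), array([199.1,  13.3]), 79.8) [ 619.3 -205.2   28.4]
top 23 64 med z 31.5 (array([ 564. , -240.8]), array([29.2
[... 2162 characters left out ...]
 array([30.2,  9.9]), 65.5) [ 581.5 -167.1   47.7]
side 44 157 med z 48.1 (array([ 531.2, -232. ]), array([30.8, 10.1]), 66.7) [ 530.9 -232.7   47.6]
side 44 154 med z 48.2 (array([ 568.1, -247. ]), array([31.2, 10.4]), 68.8) [ 568.3 -248.3   47.6]
tube px [524.53265365 193.7317548   36.02414025]
side T 35 440 z95 [41.6 44.1] (array([526.9, 222.9]), array([146.6,  26.8]), 63.1) [525.7 214.8  40.9]
side T 35 97 z95 [42.  47.7] (array([456.3, 255.2]), array([27. , 38.3]), 64.3) [458.5 248.3  42. ]
side T 3 399 z95 [ 4.3 12.7] (array([526. , 220.6]), array([148.6,  58.2]), 63.1) [527.6 200.4   5.7]
side T 3 78 z95 [ 9.3 13.8] (array([459.7, 246.6]), array([41.8, 18.2]), 2.8) [460.1 244.7   9.2]
```

View pics/crop1.png

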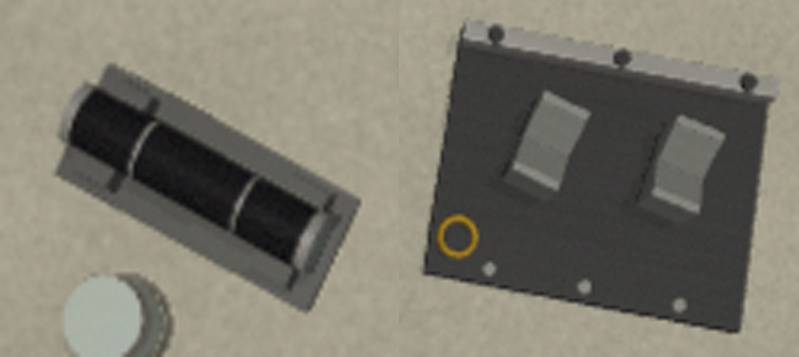

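The crop confirms the tube: black, aluminium end rings, on the grey rest, jar beside it. On the right are both V-blocks, turned clockwise and off the fence. The two views agree to about 3 mm, and heights fit: plate 10, fence 28, block tops 49–50, tube top 45. I'll push both blocks at once with the fingers spread along the fence direction.

```bash
cat >> h.py <<'E'
YAW=np.radians(-10.2);FX=np.array([np.cos(YAW),np.sin(YAW)]);FY=np.array([-FX[1],FX[0]]);O=np.array([550.3,-194.0])
def fix(x,y): return O+x*FX+y*FY
def tofix(p): p=np.asarray(p)[...,:2]-O;return np.stack([p@FX,p@FY],-1)
def plan(xy,tipz,jaw):
    s=env.get_state();M=R.from_quat(s['ee_rot']).as_matrix();p=s['position']
    g=np.array([*xy,tipz+186.])-p
    t=np.array([jaw[0],jaw[1],0]);t=t/np.linalg.norm(t)
    if M[:,2]@t<0:t=-t
    T=np.stack([np.cross([0,0,-1],t),[0,0,-1],t],1)
    rv=R.from_matrix(M.T@T).as_rotvec(degrees=True)
    print('shift tool mm',np.round(M.T@g,1),'after turn',np.round(T.T@g,1),'turn deg',np.round(rv,2),'tip',np.round(p+186*M[:,1],1),'F',np.round(s['wrist_force'],1),'t',s['time_s'],'w',round(s['gripper_width'],3),'j6',round(s['joint_pos'][5],2))
    return T
E
python3 - <<'E'
from h import *
plan(fix(-40,-2.5),18,FY)
plan(fix(-40,-2.5),18,-FY)
print(R.from_quat(env.get_state()['ee_rot']).as_matrix().round(3))
z=np.load("pics/top0.npz");P=cloud('top',z['p'],z['d']);print(P[257,128],P[222,266],P[278,271])
print(tofix([[565,-156.8],[551.3,-239.1],[515.5,-101]]))
E
```

```text
shift tool mm [ 542.8  200.8 -717.5] after turn [ 469.4  200.2 -767.7] turn deg [ 0.05 -5.66 -0.01] tip [184.4 649.2 218.2] F [-0.   0.  -0.8] t 0.15 w 1.002 j6 -0.04
shift tool mm [ 542.8  200.8 -717.5] after turn [ 469.4  200.2 -767.7] turn deg [ 0.05 -5.66 -0.01] tip [184.4 649.2 218.2] F [-0.   0.  -0.8] t 0.15 w 1.002 j6 -0.04
[[ 0.962 -0.     0.273]
 [-0.273 -0.001  0.962]
 [-0.    -1.    -0.001]]
[458.80493091 260.29461307  49.41506174] [525.87223512   0.82932061  46.03670206] [420.57340752  -9.22495342   4.07232846]
[[  7.8801231   39.2152223 ]
 [  8.9707174  -44.21013718]
 [-50.71888801  85.36764258]]
```

```bash
python3 -m inch '[0,0,0,0,-5.66,0, 0.021,0,-0.035,0,0,0, 0.021,0,-0.035,0,0,0, 0.021,0,-0.035,0,0,0, 0.021,0,-0.035,0,0,0, 0.021,0,-0.035,0,0,0, 0.021,0,-0.035,0,0,0, 0.021,0,-0.035,0,0,0, 0.021,0,-0.035,0,0,0, 0.021,0,-0.035,0,0,0, 0.021,0,-0.035,0,0,0, 0.021,0,-0.035,0,0,0, 0.021,0,-0.035,0,0,0, 0.021,0,-0.035,0,0,0, 0.021,0,-0.035,0,0,0, 0.021,0,-0.035,0,0,0, 0.021,0,-0.035,0,0,0, 0.021,0,-0.035,0,0,0, 0.021,0,-0.035,0,0,0, 0.021,0,-0.035,0,0,0]' 69; python3 -c "
from h import *
plan(fix(-42,0),18,FY)"
```

```text
time_s: 1.82
position: [459.4, -78.1, 404.8]
ee_rot: [-0.704, 0.063, -0.063, 0.704]
wrist_force: [0.8, 1.4, 0.6]
gripper_width: 0.726
shift tool mm [ 67.9 200.9 -97.9] after turn [ 68.  200.8 -98. ] turn deg [-0.   -0.03  0.03] tip [459.5 -78.1 218.8] F [0.8 1.4 0.6] t 1.8167 w 0.726 j6 -1.62
```

```bash
python3 -m inch '[0.017,0,-0.0245,0,0,0, 0.017,0,-0.0245,0,0,0, 0.017,0,-0.0245,0,0,0, 0.017,0,-0.0245,0,0,0, 0,0.035,0,0,0,0, 0,0.035,0,0,0,0, 0,0.035,0,0,0,0, 0,0.035,0,0,0,0, 0,0,0,0,0,0, 0,0,0,0,0,0]'
python3 - <<'E'
from h import *
plan(fix(-42,0),18,FY)
out=[]
for n in('wrist','side'):
    p,d=env.read_camera(n);out.append(cv2.resize(p,None,fx=.71,fy=.71) if n=='wrist' else cv2.resize(p[225:400,200:433],(398,298)))
cv2.imwrite('pics/v2.png',cv2.cvtColor(np.hstack(out),cv2.COLOR_RGB2BGR))
E
```

```text
time_s: 2.65
position: [508.8, -184.2, 264.1]
ee_rot: [-0.704, 0.064, -0.062, 0.705]
wrist_force: [-0.1, -0.3, 1.5]
gripper_width: 0.727
shift tool mm [ 0.8 60.1 -2.3] after turn [ 0.6 60.1 -2.2] turn deg [-0.03  0.   -0.17] tip [ 508.3 -184.    78.1] F [-0.1 -0.3  1.5] t 2.65 w 0.727 j6 -1.79
```

View pics/v2.png

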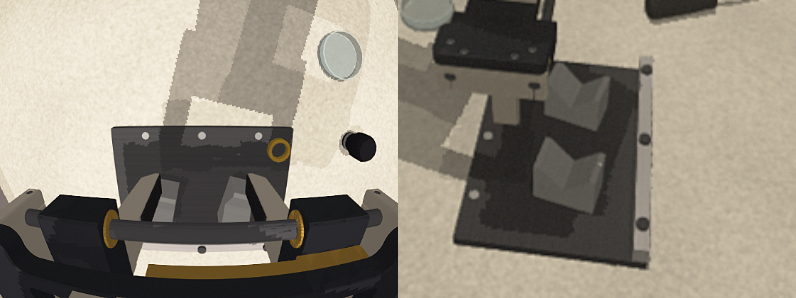

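The wrist view shows the fingers over the plate, with the blocks ahead at (165,205) and (235,200) and the ring clear at (278,150). In the side view the fingers stand on the -x side of the blocks. I'll measure the fingertip thickness in the wrist depth before going lower.

Run:
```python
from h import *
m=env.camera_model('wrist');s=env.get_state();p,d=env.read_camera('wrist');P=cloud('wrist',p,d,m)
M=R.from_quat(s['ee_rot']).as_matrix();Q=(P-s['position'])@M
for lo in(130,145,160,170,180):
    k=(Q[...,1]>lo)&(Q[...,1]<lo+10)&(abs(Q[...,0])<40);q=Q[k]
    for sg in(-1,1):
        a=q[q[:,2]*sg>0];print(lo,sg,len(a),np.round(np.percentile(a,[2,98],axis=0)[:,[0,2]],1).tolist() if len(a) else '')
# blocks from wrist
X=P[(P[...,2]>45)&(P[...,2]<53)];f=tofix(X)
for sg in(-1,1):
    k=(f[:,1]*sg>10)&(abs(f[:,1])<70)&(f[:,0]>-25)&(f[:,0]<45)
    if k.sum()>10:print('blk',sg,k.sum(),rect(f[k]))
```

```text
130 -1 571 [[-9.6, -50.2], [0.5, -34.3]]
130 1 573 [[-9.7, 33.0], [0.4, 48.9]]
145 -1 492 [[-9.5, -49.6], [6.8, -34.2]]
145 1 498 [[-9.7, 33.0], [6.8, 48.1]]
160 -1 364 [[-9.5, -48.6], [7.0, -34.2]]
160 1 385 [[-9.7, 33.1], [6.8, 47.3]]
170 -1 301 [[-9.6, -47.9], [6.7, -34.3]]
170 1 310 [[-9.5, 32.9], [7.0, 46.8]]
180 -1 159 [[-9.3, -44.1], [6.8, -34.4]]
180 1 147 [[-9.5, 33.0], [7.1, 43.6]]
blk -1 250 (array([-10.7, -33.2]), array([16.1,  9.8]), 77.5)
blk 1 232 (array([ 0.9, 33.5]), array([16.4, 43.7]), 75.7)
```

Fingertips span 34–46 mm each side, which faces both blocks. Going down and pushing.

```bash
python3 -m inch '[0,0.02,0,0,0,0, 0,0.02,0,0,0,0, 0,0.0195,0,0,0,0, 0,0,0,0,0,0, 0,0,0,0,0,0]'; python3 -m inch '[0.004,0,0,0,0,0, 0.004,0,0,0,0,0, 0.004,0,0,0,0,0, 0.004,0,0,0,0,0, 0.004,0,0,0,0,0, 0.004,0,0,0,0,0, 0.004,0,0,0,0,0, 0.004,0,0,0,0,0, 0.004,0,0,0,0,0, 0.004,0,0,0,0,0, 0.003,0,0,0,0,0, 0.002,0,0,0,0,0, 0,0,0,0,0,0, 0,0,0,0,0,0]'; python3 -c "
from h import *
plan(fix(6,0),18,FY);print(tofix(env.get_state()['position']))"
```

```text
time_s: 3.22
position: [509.3, -184.4, 206.6]
ee_rot: [0.704, -0.063, 0.063, -0.704]
wrist_force: [-0.4, -0.2, 0.7]
gripper_width: 0.73
time_s: 4.38
position: [553.1, -192.4, 204.8]
ee_rot: [0.704, -0.063, 0.062, -0.704]
wrist_force: [-6.6, 0.1, 0.8]
gripper_width: 0.726
shift tool mm [ 3.5  0.8 -2.1] after turn [ 3.5  0.8 -2.1] turn deg [ 0.01  0.01 -0.1 ] tip [ 552.8 -192.4   18.8] F [-6.6  0.1  0.8] t 4.3833 w 0.726 j6 -1.77
[2.49850927 2.0767933 ]
```

```bash
for i in 1 2 3; do python3 -m inch '[0.001,0,0,0,0,0, 0,0,0,0,0,0, 0,0,0,0,0,0]' | grep -E 'pos|force'; done
python3 - <<'E'
from h import *
print(tofix(env.get_state()['position']))
for n in('side','top'):
    p,d=env.read_camera(n);P=cloud(n,p,d);np.savez(f'pics/{n}3.npz',p=p,d=d)
    f=tofix(P);m=((P[...,2]>44)&(P[...,2]<54)&(f[...,0]>14)&(f[...,0]<65)&(abs(f[...,1])<65)).astype(np.uint8)
    k,l,st,_=cv2.connectedComponentsWithStats(m)
    for i in range(1,k):
        if st[i,4]>25:print(n,st[i,4],rect(f[l==i]),f[l==i].max(0))
p=np.load('pics/side3.npz')['p'];cv2.imwrite('pics/v3.png',cv2.cvtColor(cv2.resize(p[230:390,220:380],(640,640),interpolation=2)[:600],cv2.COLOR_RGB2BGR))
E
```

```text
position: [553.7, -192.7, 204.8]
wrist_force: [-10.7, -0.8, 2.1]
position: [554.2, -192.8, 204.6]
wrist_force: [-19.9, -0.2, 6.4]
position: [554.7, -192.9, 204.6]
wrist_force: [-30.5, 3.0, 13.6]
[4.16810175 1.86160074]
side 116 (array([56.2, 40.1]), array([32.2, 10.4]), 88.9) [61.62383333 56.1557892 ]
side 161 (array([ 55.4, -41.7]), array([11.5, 30.5]), 0.6) [ 61.22040691 -26.37633411]
side 48 (array([ 17.9, -50.5]), array([13.5,  7. ]), 87.3) [ 21.5420679  -43.87135925]
```

View pics/v3.png

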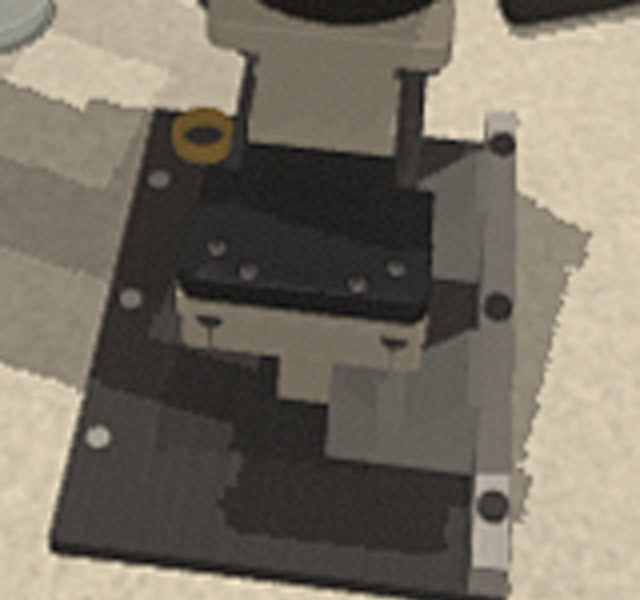

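Both blocks stand against the fence (side view: faces touching the fence at (480,200) and (475,400); squareness 89–90°, 30 N holding). I'll back off, lift, and verify from above.

```bash
python3 -m inch '[-0.002,0,0,0,0,0, -0.005,0,0,0,0,0, -0.015,0,0,0,0,0, 0,-0.03,0,0,0,0, 0,-0.04,0,0,0,0, 0,-0.04,0,0,0,0, 0,-0.03,0,0,0,0, 0,0,0.04,0,0,0, 0,0,0.04,0,0,0, 0,0,0.04,0,0,0, 0,0,0.04,0,0,0, 0,0,0.04,0,0,0, 0,0,0.04,0,0,0, 0,0,0.04,0,0,0, 0,0,0.04,0,0,0, 0,0,0.04,0,0,0, 0,0,0.02,0,0,0, 0,0,0,0,0,0]' 118
python3 - <<'E'
from h import *
for n in('side','top'):
    p,d=env.read_camera(n);P=cloud(n,p,d);np.savez(f'pics/{n}4.npz',p=p,d=d)
    f=tofix(P);f0=f
    k=(P[...,2]>22)&(P[...,2]<33)&(f[...,0]>60)&(f[...,0]<80)&(abs(f[...,1])<110);print(n,'fence',rect(f[k]))
    m=((P[...,2]>44)&(P[...,2]<54)&(f[...,0]>5)&(f[...,0]<70)&(abs(f[...,1])<65)).astype(np.uint8)
    K,l,st,_=cv2.connectedComponentsWithStats(m)
    for i in range(1,K):
        if st[i,4]>25:print(n,st[i,4],rect(f[l==i]))
    c=np.array([527.6,223.3]);m=((P[...,2]>35)&(P[...,2]<48)&(np.hypot(P[...,0]-c[0],P[...,1]-c[1])<80)).astype(np.uint8)
    K,l,st,_=cv2.connectedComponentsWithStats(m)
    for i in range(1,K):
        if st[i,4]>100:print(n,'tube',st[i,4],rect(P[l==i][:,:2]))
a=np.radians(63.3);plan((527.6,223.3),100,(np.sin(a),-np.cos(a)))
E
```

```text
time_s: 6.73
position: [602.0, 188.8, 344.9]
ee_rot: [-0.704, 0.062, -0.062, 0.705]
wrist_force: [-0.4, 0.2, -0.1]
gripper_width: 0.541
side fence (array([66.7, -1. ]), array([198.8,  13.4]), 89.9)
side 113 (array([16.8, 39.8]), array([10.4, 31.1]), 0.1)
side 115 (array([55.9, 41. ]), array([32.5, 10.9]), 89.2)
side 155 (array([ 16.2, -39.9]), array([11.1, 30.7]), 0.9)
side 163 (array([ 55.4, -41. ]), array([31. , 10.9]), 88.5)
side tube 439 (array([526.5, 222.2]), array([142.3,  27. ]), 62.7)
top fence (array([69. ,  0.7]), array([ 16., 200.]), 0.3)
top 100 (array([58.3, 41.8]), array([29.8, 14.4]), 88.2)
top 110 (array([ 57.3, -39.4]), array([14.3, 30.9]), 2.7)
top 89 (array([20.9, 42.3]), array([29.9, 13.3]), 89.4)
top 91 (array([ 20.3, -38.3]), array([29.8, 12.8]), 88.9)
shift tool mm [-79.7  59.   24.1] after turn [ 0.3 59.  83.2] turn deg [ 0.000e+00 -7.341e+01 -1.000e-02] tip [601.8 185.6 159. ] F [-0.4 -0.7  0.3] t 6.8333 w 0.538 j6 -1.14
```

The blocks measure flush, centres 23.4–24.9 mm off the fence face against 25 nominal, and square within 3°. The tube hasn't moved. Turning by +106.6° instead, since the other way would run joint 6 out of range at the placing.

```bash
python3 -m inch '[0,0,0,0,7.1,0, 0,0,0,0,7.1,0, 0,0,0,0,7.1,0, 0,0,0,0,7.1,0, 0,0,0,0,7.1,0, 0,0,0,0,7.1,0, 0,0,0,0,7.1,0, 0,0,0,0,7.1,0, 0,0,0,0,7.1,0, 0,0,0,0,7.1,0, 0,0,0,0,7.1,0, 0,0,0,0,7.1,0, 0,0,0,0,7.1,0, 0,0,0,0,7.1,0, 0,0,0,0,7.1,0, 0,0,0,0,0,0]'
python3 - <<'E'
from h import *
a=np.radians(63.1);plan((527.6,223.3),100,(np.sin(a),-np.cos(a)))
E
```

```text
time_s: 8.17
position: [601.8, 183.7, 345.5]
ee_rot: [0.368, -0.603, 0.603, -0.369]
wrist_force: [0.0, 0.1, -0.3]
gripper_width: 0.537
shift tool mm [ -1.4  59.4 -84.2] after turn [ -1.8  59.5 -84.1] turn deg [-0.03 -0.26 -0.01] tip [601.9 183.7 159.5] F [ 0.   0.1 -0.3] t 8.1667 w 0.537 j6 0.73
```

```bash
python3 -m inch '[-0.001,0,-0.028,0,-0.26,0, 0,0,-0.028,0,0,0, 0,0,-0.028,0,0,0, 0,0.03,0,0,0,0, 0,0.03,0,0,0,0, 0,0.03,0,0,0,0, 0,0,0,0,0,0, 0,0,0,0,0,0]'
python3 - <<'E'
from h import *
a=np.radians(63.1);plan((527.6,223.3),15,(np.sin(a),-np.cos(a)))
m=env.camera_model('wrist');s=env.get_state();p,d=env.read_camera('wrist');P=cloud('wrist',p,d,m)
M=R.from_quat(s['ee_rot']).as_matrix();Q=(P-s['position'])@M
k=(P[...,2]>33)&(P[...,2]<48)&(abs(Q[...,2])<22)&(abs(Q[...,0])<110)
print('tube in tool',rect(Q[k][:,[0,2]]),np.percentile(Q[k],[1,50,99],axis=0).round(1).tolist())
cv2.imwrite('pics/v4.png',cv2.cvtColor(p,cv2.COLOR_RGB2BGR))
E
```

```text
time_s: 8.83
position: [527.0, 222.8, 254.8]
ee_rot: [-0.374, 0.601, -0.601, 0.372]
wrist_force: [-0.0, 0.5, 1.1]
gripper_width: 0.542
shift tool mm [-0.8 53.8  0.3] after turn [-0.7 53.8  0.3] turn deg [0.08 0.59 0.09] tip [526.7 222.6  68.8] F [-0.   0.5  1.1] t 8.8333 w 0.542 j6 0.81
tube in tool (array([-4.9, -0.7]), array([ 29.4, 132.7]), 89.7) [[-70.3, 209.8, -14.7], [-16.8, 212.6, -0.3], [55.0, 221.2, 13.4]]
```

View pics/v4.png

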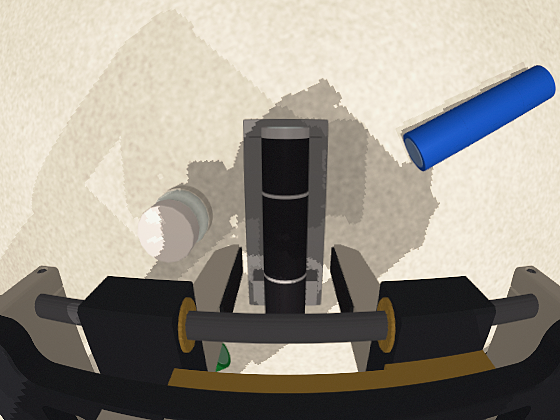

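The wrist view shows the black tube centred between the fingers (285,200), the jar clear at (170,235) and the blue look-alike away at (480,115). Alignment is within 1 mm and 0.3°. Descending and gripping.

```bash
python3 -m inch '[0,0.02,0,0,0,0, 0,0.02,0,0,0,0, 0,0.0135,0,0,0,0, 0,0,0,0,0,0, 0,0,0,0,0,0]'; python3 -m inch '[0,0,0,0,0,0, 0,0,0,0,0,0, 0,0,0,0,0,0, 0,0,0,0,0,0, 0,0,0,0,0,0, 0,0,0,0,0,0, 0,0,0,0,0,0, 0,0,0,0,0,0]' 255 20; python3 -c "
from h import *
plan((527.6,223.3),15,(np.sin(1.1013),-np.cos(1.1013)))"
```

```text
time_s: 9.3
position: [527.5, 223.4, 202.8]
ee_rot: [0.372, -0.601, 0.601, -0.373]
wrist_force: [0.6, 0.2, 0.5]
gripper_width: 0.538
time_s: 9.97
position: [527.1, 223.7, 202.6]
ee_rot: [-0.372, 0.601, -0.601, 0.373]
wrist_force: [-4.4, 0.5, 5.6]
gripper_width: 0.321
shift tool mm [0.2 1.6 0.6] after turn [0.2 1.6 0.6] turn deg [ 0.    0.47 -0.04] tip [527.2 223.8  16.6] F [-4.4  0.5  5.6] t 9.9667 w 0.321 j6 0.82
```

```bash
python3 -m inch '[0,-0.01,0,0,0,0, 0,-0.02,0,0,0,0, 0,-0.03,0,0,0,0, 0,-0.03,0,0,0,0, 0,-0.03,0,0,0,0, 0,0,0,0,0,0, 0,0,0,0,0,0]'; python3 -c "
from h import *
plan(fix(38,0.7),90,FX)"
```

```text
time_s: 10.55
position: [527.2, 223.5, 324.2]
ee_rot: [0.371, -0.601, 0.601, -0.374]
wrist_force: [0.9, -0.8, -2.0]
gripper_width: 0.315
shift tool mm [352.4  47.9 242.7] after turn [406.1  48.2 134.6] turn deg [ -0.16 -16.23  -0.12] tip [527.9 223.7 138.2] F [ 0.9 -0.8 -2. ] t 10.55 w 0.315 j6 0.82
```

```bash
python3 -m inch '[0,0,0,0,-5.4,0, 0,0,0,0,-5.4,0, 0,0,0,0,-5.4,0, 0.0338,0,0.0112,0,0,0, 0.0338,0,0.0112,0,0,0, 0.0338,0,0.0112,0,0,0, 0.0338,0,0.0112,0,0,0, 0.0338,0,0.0112,0,0,0, 0.0338,0,0.0112,0,0,0, 0.0338,0,0.0112,0,0,0, 0.0338,0,0.0112,0,0,0, 0.0338,0,0.0112,0,0,0, 0.0338,0,0.0112,0,0,0, 0.0338,0,0.0112,0,0,0, 0.0338,0,0.0112,0,0,0, 0,0,0,0,0,0, 0,0,0,0,0,0]'; python3 -c "
from h import *
plan(fix(38,0.7),90,FX)"
```

```text
time_s: 11.97
position: [587.1, -201.1, 320.1]
ee_rot: [-0.453, 0.544, -0.542, 0.452]
wrist_force: [0.9, 1.2, -0.9]
gripper_width: 0.319
shift tool mm [-1.1 44.1  0.7] after turn [-1.1 44.1  0.6] turn deg [ 0.14 -0.18 -0.03] tip [ 586.6 -200.9  134.1] F [ 0.9  1.2 -0.9] t 11.9667 w 0.319 j6 -0.19
```

```bash
python3 -m inch '[-0.001,0.02,0,0,-0.18,0, 0,0.03,0,0,0,0, 0,0.022,0,0,0,0, 0,0,0,0,0,0, 0,0,0,0,0,0]'
python3 - <<'E'
from h import *
plan(fix(38,0.7),37.6,FX)
for n in('side','top','wrist'):
    m=env.camera_model(n);p,d=env.read_camera(n);P=cloud(n,p,d,m);f=tofix(P);np.savez(f'pics/{n}5.npz',p=p,d=d)
    k=(P[...,2]>75)&(P[...,2]<95)&(abs(f[...,0]-38)<22)&(abs(f[...,1])<90)&(p.max(2)<256);q=f[k];e=abs(q[:,1])>25;print(n,'tube',k.sum(),rect(q[e]) if e.sum()>5 else '',np.percentile(q,[1,99],axis=0).round(1).tolist())
    for sg in(-1,1):
        e=q[q[:,1]*sg>25]
        if len(e)>10:print('  end',sg,np.percentile(e[:,0],[3,50,97]).round(1),'z',np.percentile(P[k][q[:,1]*sg>25][:,2],[50,97]).round(1))
p=np.load('pics/side5.npz')['p'];w=np.load('pics/wrist5.npz')['p']
cv2.imwrite('pics/v5.png',cv2.cvtColor(np.hstack([cv2.resize(p[220:390,220:390],(420,420),interpolation=2),w[:,90:470]]),cv2.COLOR_RGB2BGR))
E
```

```text
time_s: 12.38
position: [587.3, -197.6, 248.8]
ee_rot: [-0.455, 0.543, -0.541, 0.454]
wrist_force: [-0.1, -0.6, -1.0]
gripper_width: 0.318
shift tool mm [ 2.3 25.2  1.1] after turn [ 2.3 25.2  1. ] turn deg [ 0.15  0.19 -0.04] tip [ 586.8 -197.4   62.8] F [-0.1 -0.6 -1. ] t 12.3833 w 0.318 j6 -0.19
side tube 1788 (array([35.9,  1.1]), array([ 29.8, 141.4]), 0.1) [[18.6, -68.7], [57.5, 67.6]]
  end -1 [22.2 35.8 49.7] z [87.1 90.7]
  end 1 [22.  35.7 50. ] z [87.9 90.9]
top tube 223 (array([40.5,  2.9]), array([ 29.9, 141.3]), 1.1) [[24.9, -66.1], [52.8, 73.5]]
  end -1 [31.4 34.3 36.7] z [91.5 93.9]
  end 1 [25.3 36.7 52.4] z [90.4 94.6]
wrist tube 12901 (array([38.1,  1.8]), array([ 30.3, 141. ]), 0.2) [[19.6, -60.8], [56.4, 71.8]]
  end -1 [24.9 38.2 51.8] z [91.  93.2]
  end 1 [24.5 37.9 51.6] z [90.8 93.2]
```

View pics/v5.png

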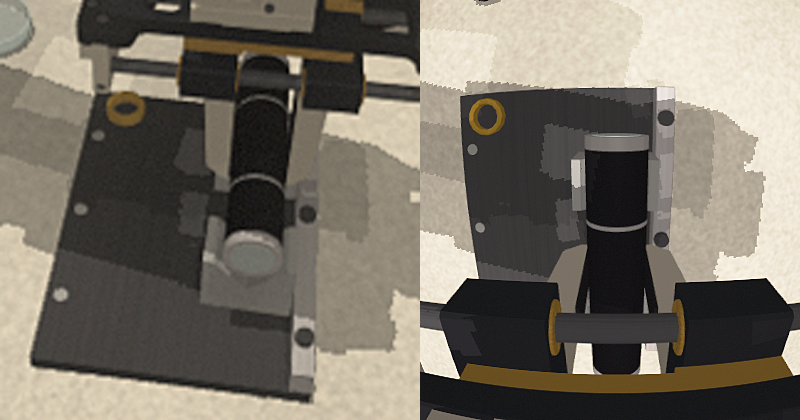

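The tube hangs level over both grooves (side crop: tube (255,190), blocks beneath). Tube and groove centres agree within 1 mm in each view. Lowering 22 mm, then 1 mm steps while watching the force.

```bash
python3 -m inch '[0,0.01,0,0,0,0, 0,0.006,0,0,0,0, 0,0.004,0,0,0,0, 0,0.002,0,0,0,0, 0,0,0,0,0,0, 0,0,0,0,0,0]'|grep -E 'pos|force'; for i in 1 2 3; do python3 -m inch '[0,0.001,0,0,0,0, 0,0,0,0,0,0, 0,0,0,0,0,0]' | grep -E 'pos|force'; done
```

```text
position: [587.5, -198.6, 227.7]
wrist_force: [0.4, -0.1, -1.3]
position: [587.5, -198.6, 226.9]
wrist_force: [-0.6, 1.1, -1.6]
position: [587.5, -198.6, 225.7]
wrist_force: [0.1, -0.1, -1.1]
position: [587.5, -198.6, 224.7]
wrist_force: [-0.4, 0.9, -1.1]
```

```bash
for i in 1 2; do python3 -m inch '[0,0.0007,0,0,0,0, 0,0,0,0,0,0, 0,0,0,0,0,0, 0,0,0,0,0,0]' | grep -E 'pos|force'; done
```

```text
position: [587.4, -198.6, 224.2]
wrist_force: [-3.5, 0.2, 2.6]
position: [587.4, -198.6, 223.9]
wrist_force: [-6.1, 1.7, 8.3]
```

Contact. The lateral push of about -6 N says the tube leans on the fence-side flanks, so I'll shift slightly away from the fence.

```bash
python3 -m inch '[0,0,-0.0005,0,0,0, 0,0,0,0,0,0, 0,0,0,0,0,0, 0,0,0,0,0,0]' | grep -E 'pos|force'; python3 -m inch '[0,0.0003,-0.0002,0,0,0, 0,0,0,0,0,0, 0,0,0,0,0,0, 0,0,0,0,0,0]' | grep -E 'pos|force'
python3 - <<'E'
from h import *
print(env.get_state()['wrist_torque'],env.get_state()['wrist_force'])
E
```

```text
position: [587.1, -198.5, 223.8]
wrist_force: [-3.9, 1.1, 6.2]
position: [587.0, -198.5, 223.7]
wrist_force: [-3.9, 1.1, 7.6]
[ 0.06704665  0.69340426 -0.10915137] [-3.8641041   1.12445609  7.64891003]
```

```bash
python3 -m inch '[0,0.0003,-0.0005,0,0,0, 0,0,0,0,0,0, 0,0,0,0,0,0, 0,0,0,0,0,0]' | grep -E 'pos|force'; python3 -m inch '[0,0.0003,0,0,0,0, 0,0,0,0,0,0, 0,0,0,0,0,0, 0,0,0,0,0,0]' | grep -E 'pos|force'; python3 -m inch '[0,0,0,0,0,0, 0,0,0,0,0,0, 0,0,0,0,0,0]' | grep -E 'time|force'
python3 - <<'E'
from h import *
plan(fix(38,0.7),37.6,FX);print(env.get_state()['wrist_torque'])
E
```

```text
position: [586.7, -198.5, 223.7]
wrist_force: [-0.4, -0.1, 8.2]
position: [586.7, -198.5, 223.7]
wrist_force: [-1.5, 1.9, 10.5]
time_s: 16.03
wrist_force: [-2.2, 0.7, 10.2]
shift tool mm [1.4 0.1 1.4] after turn [1.4 0.1 1.4] turn deg [-0.13  0.14  0.01] tip [ 587.1 -198.6   37.7] F [-2.2  0.7 10.2] t 16.0333 w 0.32 j6 -0.19
[ 0.13423     0.43997495 -0.09249748]
```

Run:
```python
from h import *
F=[];T=[]
for n in('side','top','wrist','side','top','wrist','side','top'):
    m=env.camera_model(n);p,d=env.read_camera(n);s=env.get_state();F.append(s['wrist_force']);T.append(s['wrist_torque'])
    if len(F)>3:continue
    P=cloud(n,p,d,m);f=tofix(P);np.savez(f'pics/{n}6.npz',p=p,d=d)
    for nm,lo,hi,c in(('tube',58,71,(38,0)),('A top',44,54,(38,-42)),('B top',44,54,(38,42))):
        k=(P[...,2]>lo)&(P[...,2]<hi)&(abs(f[...,0]-c[0])<(30 if nm!='tube' else 20))&(abs(f[...,1]-c[1])<(85 if nm=='tube' else 18))
        if nm=='tube':k&=abs(f[...,1])>22
        if k.sum()>20:print(n,nm,k.sum(),rect(f[k]),'z97',np.percentile(P[k][:,2],97).round(1))
print(np.mean(F,0).round(2),np.std(F,0).round(2),np.mean(T,0).round(3))
p=np.load('pics/side6.npz')['p'];t=np.load('pics/top6.npz')['p']
cv2.imwrite('pics/v6.png',cv2.cvtColor(np.hstack([cv2.resize(a,(400,400),interpolation=2) for a in(p[230:390,220:380],t[150:270,300:420])]),cv2.COLOR_RGB2BGR))
```

```text
side tube 847 (array([36.5, -2.8]), array([135.1,  26.3]), 89.7) z97 66.2
side A top 317 (array([ 36.3, -41.5]), array([33.9, 49.9]), 89.8) z97 52.7
top tube 173 (array([40.6,  2.5]), array([ 27.5, 140.4]), 1.1) z97 68.2
top B top 47 (array([39.8, 52.7]), array([11.2, 50.7]), 87.3) z97 53.0
wrist tube 7281 (array([37.2,  2.4]), array([138.6,  26.5]), 89.9) z97 65.8
wrist A top 237 (array([ 37.4, -42.2]), array([48.9, 35.2]), 0.3) z97 53.8
wrist B top 2455 (array([37.2, 42.3]), array([50.4, 34.5]), 0.4) z97 50.4
[-2.02  1.08 10.7 ] [0.53 0.45 0.37] [ 0.101  0.428 -0.105]
```

View pics/v6.png

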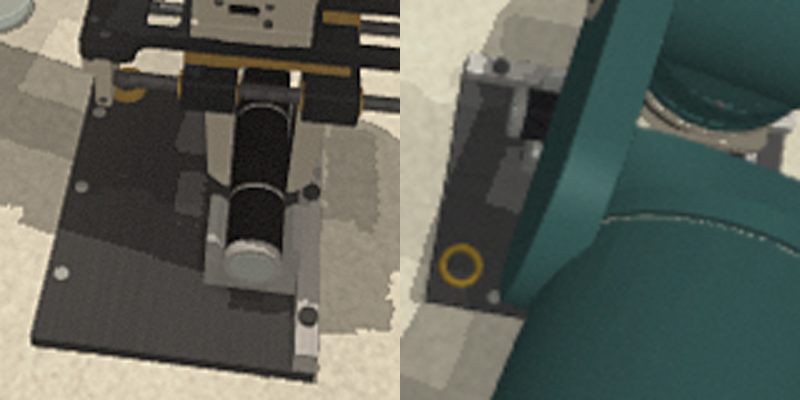

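The tube lies in both grooves (left crop: tube (255,190) in the groove of block A at (250,240), block against the fence at (300,250)). Its top is at 66 mm, so the axis is at about 51 mm, and the press is a steady 10.7 N. Handing in.

```bash
python3 -c "
from cell import env
env.job_done();s=env.get_state();print(s['time_s'],s['wrist_force'],s['gripper_width'])"
```

```text
the job is handed in; nothing more can be done
the job is handed in; nothing more can be done
```

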